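# Stack the spacer and cover of a test cell in its pin nest

### The arm

A 7-joint arm with a two-finger parallel gripper is mounted at the origin on a cart in front of the work surface, level with it; the furniture and walls round the work are solid. World frame = base frame: x ahead of the robot, y to its left, z up, the work surface at z = 0. Lengths are in m, angles in rad, forces in N, time in s.
With the tool pointing down it reaches from about 0.4 to 0.85 m from the base axis. Payload 10.4 kg.
Tool frame: the origin (TCP) lies at the centre of the arm's flange, where the gripper is bolted on; the fingertips stand 182 mm ahead of it and the grasp point (between the pads) lies 164 mm ahead of it; z points along the fingers, x is the direction in which the jaws open and shut, and the axes are right-handed (so a half turn about z gives the same grasp; the last joint's range is limited). The gripper opens to 87 mm and grips with 3 to 60 N. Pads are 19 mm wide; open, the fingers measure 117 mm over their backs; the gripper's body (75 mm by 190 mm) begins 51 mm behind the grasp point.
Start: joints at [1.304, 0.332, -0.065, 1.46, 0.022, 1.35, -0.088], TCP at [0.151, -0.607, 0.405] pointing down, gripper open.
Joint ranges: [-2.6, 2.6], [-0.5, 2.12], [-1.47, 1.34], [0.16, 2.42], [-1.27, 4.41], [0.06, 2.06], [-2.6, 2.6]. Speed limits (rad/s): [2.22, 2.22, 2.79, 2.79, 3.14, 3.14, 3.14].

### API

Orientations are given as a unit quaternion [x, y, z, w].
In Python, from station import r, viewer, order gives the robot as it stands. The module is installed in compiled form; this text tells all that it offers.
- The arm moves only by the tool jog_arm, never from a script. Its argument "rows" is a list of rows, each a list of 4 numbers: the shift along the tool's x, y, z in cm, then the turn about the tool's z in degrees. A call has 1 to 5 rows; each row shifts and turns the commanded pose from where the row before left it, along the tool's axes as they then stand; what a row does not reach is not made up. A row lasts 1/8 s, in which the tool goes at most 62.5 mm and 10.7 degrees, less where a joint would pass 70% of its speed; a pose out of reach is approached as far as the arm can. A call is refused whole if a number of a shift passes 6.25 or a number of a turn 10.7, either way. A call with a gripper value outside its range is refused whole. "claw" is the closure, from -1 (fully open) to 1 (shut), set as the call begins (left out, the last holds). The fingers move at their own pace and stop on an object; "squeeze" is the grip in N (left out, the last holds). Time passes only in rows, so rows that do not move let the fingers close. It gives the time, the measured TCP pose, the force and the opening at its end, in the units of the state.
- r.state(): the state, without advancing time (a new reading comes with each control period).
- viewer.read_camera(name): name is "side" or "top"; returns (picture, depth): 420x560x3 uint8, blue, green, red; 420x560 float32, m along the optical axis (not along the pixel's ray), 0 where there is no reading.
- viewer.camera_params(name): a dict with "fovy" (degrees; the focal length in pixels is half the picture's height over the tangent of half this angle, whatever the lens; pixels are square), "cx", "cy" (the principal point, pixels), "R" (3x3) and "t" (3): a world point X has camera coordinates R X + t. Camera axes: x right, y down, z forward; pixel columns grow to the right and rows downward; lengths in m; the calibration is good to about 2 mm. A picture is of the moment at which its call begins. camera_params takes no time and is no camera call.
- order.hand_in(): hands the job in, once; it reports no verdict.
The state is a dict: "clock": time; "qpos": joint angles; "dq": joint speeds; "tau": joint torques, N m; "ee_pos": TCP position; "ee_rot": TCP orientation; "wrist_force": force on the tool from outside, world axes, zero at the start; "ft_torque": the same for the moment, N m; "finger_gap": finger opening in m.
Only numpy, scipy, OpenCV 4.12 (cv2) and the standard library are available. Lean on these libraries where they do the work, as an engineer would, in place of code of your own. Each camera call takes 0.05 s, during which the arm holds its last target.

### The job

Finish the little test cell whose body already stands between the pins of the assembly nest: lay the square spacer with the round window flat on the body, square between the pins, then set the round knobbed cover flat on top of the spacer. Lower both parts into place, do not drop them; the solid square plate without a window is not needed.

Things in the scene. Friction and masses are not known exactly. Their poses are not given: they have to be found in the camera images.
- nest_pocket (a point): Fixed nest: 104 x 104 x 10 mm aluminium plate with eight upright 10 mm pins, 55 mm tall (straight to 43, then bullet noses), bounding a 58 x 58 mm pocket. Point: centre of the pocket floor (plate top, 10 mm above the worktop); z up, x and y along the pocket's sides. Pin centres (+-24, +-34) and (+-34, +-24) mm: each side has a 38 mm gap in its middle where a finger can pass.
- cell_body_center (a point): Cell body, loose, already standing in the pocket: aluminium block 44 x 44 x 26 mm with a round bore, 22 mm wide and 14 mm deep, in its top. The point is the block's centre, 13 mm above its underside; z up, x and y along its sides.
- spacer_center (a point): Loose spacer lying flat on the worktop: grey square plate 44 x 44 x 12 mm with a round 24 mm window right through it (a solid grey plate of the same size lies there too, not wanted). Point: its centre, 6 mm above its underside; z up, x and y along its sides. Seated, its underside is 26 mm above the pocket floor.
- cover_center (a point): Loose cover standing on the worktop: grey round disc 44 mm across, 10 mm thick, with an upright round knob 18 mm across that rises 26 mm from the middle of the disc; 36 mm high overall. Point: on its axis, 18 mm above its underside (in the knob, 8 mm above the disc); z up. Seated, its underside is 38 mm above the pocket floor.
Mind the look-alikes: they are no part of the job. Leave any yellow look-alike of the part that bears cover_center alone.

How it is judged:
By the outcome, as a careful person would: the job done as asked, in the order asked, and still so for the second after the job is handed in, with the robot touching nothing.
It also fails if it takes over 59 s, if anything falls off the work surface, if the arm or the gripper's body presses on something with over 40 N, if the wrist force passes 120 N, or if a joint passes its speed limit or range.

## Working session

There is one attempt and no reset: what is moved stays moved. The work goes in short steps, Python scripts to look and compute and a tool call to move; the robot and the scene stay as the last step left them, time stands still between calls to the robot, and variables do not carry over. Pictures are saved under pics/ and viewed, and the job is handed in when it is done.

Besides the shell and the picture viewer there is one more tool, called after "Emit:" in YAML: its name, and indented under it one key for each argument. jog_arm: Moves the arm, as the interface text tells. Its arguments: {"type":"object","properties":{"rows":{"type":"array"},"claw":{"type":"number"},"squeeze":{"type":"number"}},"required":["rows"]}

```bash
mkdir -p pics; cat > h.py <<'E'
import numpy as np,cv2
from station import r,viewer,order
def cam(n):
    p=viewer.camera_params(n); f=210/np.tan(np.radians(p['fovy'])/2)
    return p,f
def ray(n,u,v,z):
    p,f=cam(n);R=np.array(p['R']);t=np.array(p['t'])
    d=R.T@np.array([(u-p['cx'])/f,(v-p['cy'])/f,1]);c=-R.T@t
    return c+d*(z-c[2])/d[2]
def proj(n,X):
    p,f=cam(n);x=np.array(p['R'])@np.array(X)+np.array(p['t'])
    return f*x[0]/x[2]+p['cx'],f*x[1]/x[2]+p['cy']
def cloud(n,depth):
    p,f=cam(n);R=np.array(p['R']);t=np.array(p['t'])
    v,u=np.mgrid[0:420,0:560]
    P=np.stack([(u-p['cx'])/f*depth,(v-p['cy'])/f*depth,depth],-1)
    return (P-t)@R
E
python3 - <<'E'
from h import *
s=r.state();print(s)
for n in('top','side'):
    im,d=viewer.read_camera(n);cv2.imwrite(f'pics/{n}1.png',im);np.save(f'{n}1.npy',d);print(viewer.camera_params(n))
E
```

```text
{'clock': 0.0, 'qpos': array([ 1.30443302,  0.33286616, -0.06470501,  1.46093882,  0.02156389,
        1.34988374, -0.08848602]), 'dq': array([ 0.00165032, -0.00029095, -0.00072064,  0.00121405,  0.00136881,
       -0.00067039,  0.00087214]), 'tau': array([-1.63628938e-04, -6.23260689e+01,  2.46443687e-02, -3.89908791e+01,
       -6.14030496e-02,  3.96119140e-02,  1.91668914e-04]), 'ee_pos': array([ 0.15083155, -0.60639588,  0.40395851]), 'ee_rot': array([ 7.87840893e-01, -6.15878426e-01, -5.60922082e-04, -4.20870278e-04]), 'wrist_force': array([-0.09151357,  0.24130679, -0.4478032 ]), 'ft_torque': array([0.0059046 , 0.00824668, 0.04320162]), 'finger_gap': 0.08702719582781437}
{'fovy': 47.35219063161756, 'cx': 279.95246167900234, 'cy': 207.14118913355054, 'R': array([[-0.00644558, -0.99981841,  0.01793317],
       [-0.98472327,  0.00322559, -0.17409673],
       [ 0.17400727, -0.01878136, -0.98456525]]), 't': array([-0.03388673,  0.54335368,  0.8729954 ])}
{'fovy': 51.30154364746919, 'cx': 282.9611180365372, 'cy': 208.49212399724402, 'R': array([[-0.91862802, -0.39510474,  0.00384846],
       [-0.22502194,  0.51512568, -0.82704937],
       [ 0.32478869, -0.76061671, -0.56211612]]), 't': array([0.48230336, 0.18955712, 0.85106633])}
```

View pics/top1.png

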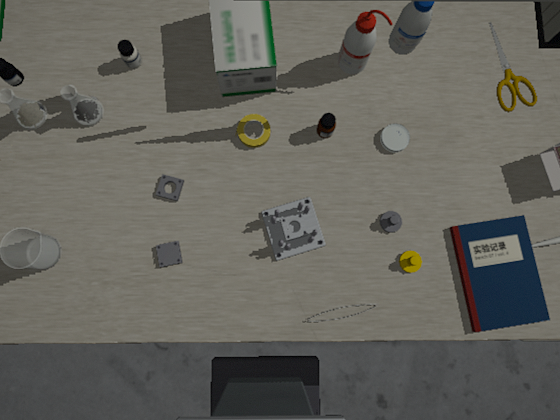

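View pics/side1.png

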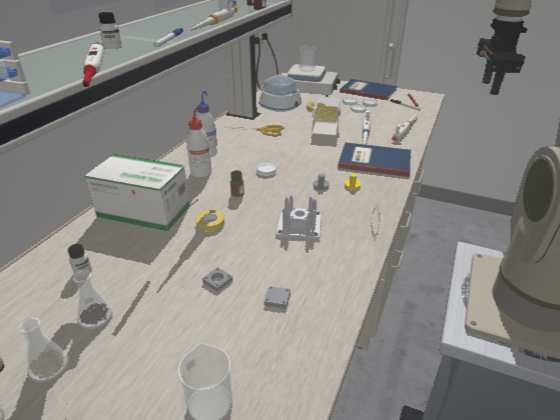

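The top view shows the windowed spacer at (168,187), the solid plate at (168,254), the nest at (293,229), the grey cover at (390,221) and the yellow look-alike at (410,262). I'll zoom in on these.

```bash
python3 - <<'E'
from h import *
im=cv2.imread('pics/top1.png');d=np.load('top1.npy')
P=cloud('top',d)
def c(u,v,w,k):return cv2.resize(im[v-w:v+w,u-w:u+w],None,fx=k,fy=k,interpolation=cv2.INTER_CUBIC)
a=c(168,187,25,8);b=c(390,222,25,8)
cv2.imwrite('pics/z1.png',np.hstack([a,b]))
cv2.imwrite('pics/z2.png',c(293,229,40,7))
for u,v in[(168,175),(168,192),(158,180),(390,221),(390,230),(293,228),(285,222),(262,235),(140,210)]:print(u,v,P[v,u].round(4),im[v,u])
E
```

```text
168 175 [0.6188 0.1904 0.001 ] [100 107 109]
168 192 [5.835e-01 1.893e-01 3.000e-04] [108 118 120]
158 180 [0.6082 0.2101 0.0015] [53 60 62]
390 221 [ 0.5174 -0.2511  0.0348] [43 41 41]
390 230 [ 0.503  -0.2568  0.0089] [89 85 86]
293 228 [ 0.5059 -0.0623  0.0235] [104 104 102]
285 222 [ 0.5158 -0.0463  0.0377] [128 128 125]
262 235 [ 0.4948 -0.0012  0.0025] [115 126 128]
140 210 [0.5465 0.2437 0.0016] [106 117 119]
```

View pics/z1.png

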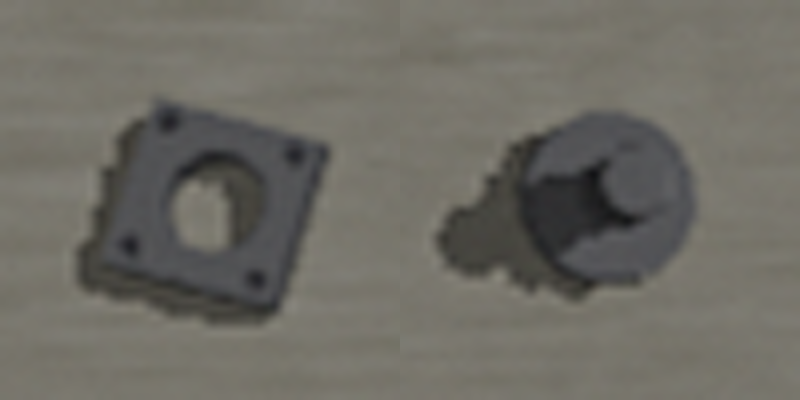

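View pics/z2.png

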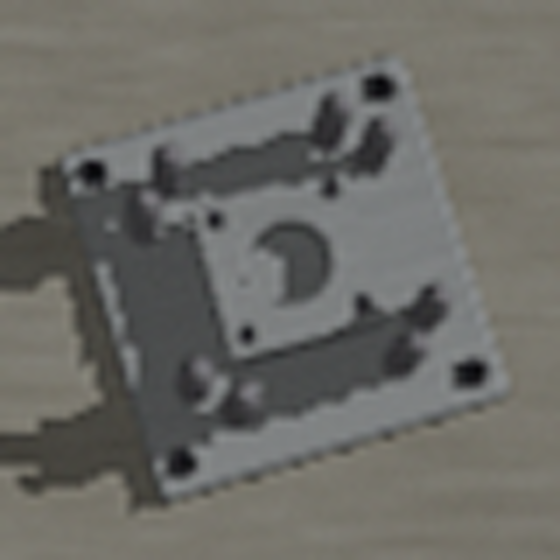

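```bash
python3 - <<'E'
from h import *
def sq(n,pts,u0,v0,k,z,name):
    W=np.array([ray(n,(x+.5)/k-.5+u0,(y+.5)/k-.5+v0,z)[:2] for x,y in pts])
    c=W.mean(0);print(name,c.round(4),'radii',np.linalg.norm(W-c,axis=1).round(4),
     'ang',[round(np.degrees(np.arctan2(*(W[(i+1)%4]-W[i])[::-1]))%90,1) for i in range(4)])
sq('top',[(168,120),(295,153),(257,279),(130,245)],143,162,8,.012,'spacer holes')
sq('top',[(160,100),(328,150),(278,308),(105,262)],143,162,8,.012,'spacer corners')
sq('top',[(93,172),(378,87),(470,372),(181,462)],253,189,7,.010,'plate')
sq('top',[(66,158),(405,58),(508,390),(164,500)],253,189,7,.010,'plate corners')
sq('top',[(214,219),(330,187),(362,302),(246,334)],253,189,7,.036,'body')
W=ray('top',(292+.5)/7-.5+253,(263+.5)/7-.5+189,.036);print('bore',W)
W=ray('top',(217+.5)/8-.5+143,(202+.5)/8-.5+162,.012);print('window',W)
# cover disc: extents x 525..695,y 110..285 (z .010); knob center (640,185) z .036
print('cover',ray('top',(609.5-400+.5)/8-.5+365,(197+.5)/8-.5+197,.010),ray('top',(636-400+.5)/8-.5+365,(180+.5)/8-.5+197,.036))
im=cv2.imread('pics/side1.png')
def c(u,v,w,k):return cv2.resize(im[v-w:v+w,u-w:u+w],None,fx=k,fy=k,interpolation=cv2.INTER_CUBIC)
cv2.imwrite('pics/z3.png',np.hstack([c(217,279,20,10),c(320,182,20,10)]))
cv2.imwrite('pics/z4.png',c(299,218,30,10))
E
```

```text
spacer holes [0.5924 0.1849] radii [0.0236 0.0234 0.0236 0.0233] ang [np.float64(75.0), np.float64(75.3), np.float64(74.7), np.float64(75.5)]
spacer corners [0.591  0.1835] radii [0.0311 0.0305 0.0308 0.0312] ang [np.float64(73.0), np.float64(74.4), np.float64(74.8), np.float64(73.7)]
plate [ 0.5088 -0.0623] radii [0.0606 0.0606 0.0606 0.0609] ang [np.float64(16.6), np.float64(16.8), np.float64(17.0), np.float64(16.6)]
plate corners [ 0.508  -0.0638] radii [0.0711 0.0718 0.0707 0.0725] ang [np.float64(16.5), np.float64(16.0), np.float64(17.4), np.float64(15.8)]
body [ 0.5086 -0.0632] radii [0.0235 0.0237 0.0234 0.0236] ang [np.float64(15.3), np.float64(14.6), np.float64(15.2), np.float64(15.0)]
bore [ 0.50785365 -0.06427264  0.036     ]
window [0.59167275 0.18372572 0.012     ]
cover [ 0.52061697 -0.25887417  0.01      ] [ 0.5209846  -0.25895688  0.036     ]
```

View pics/z3.png

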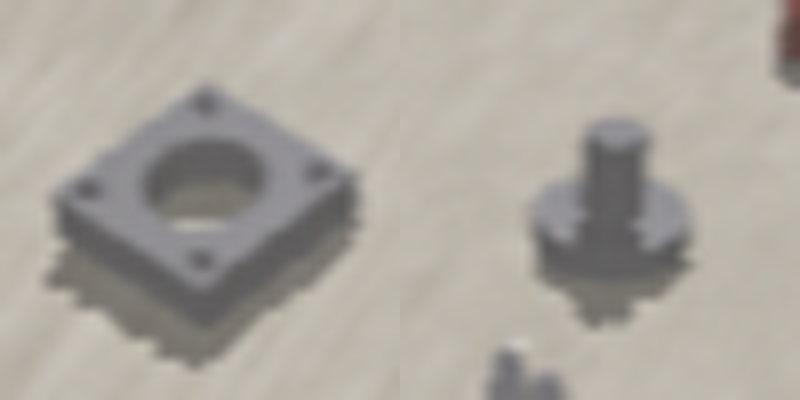

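View pics/z4.png

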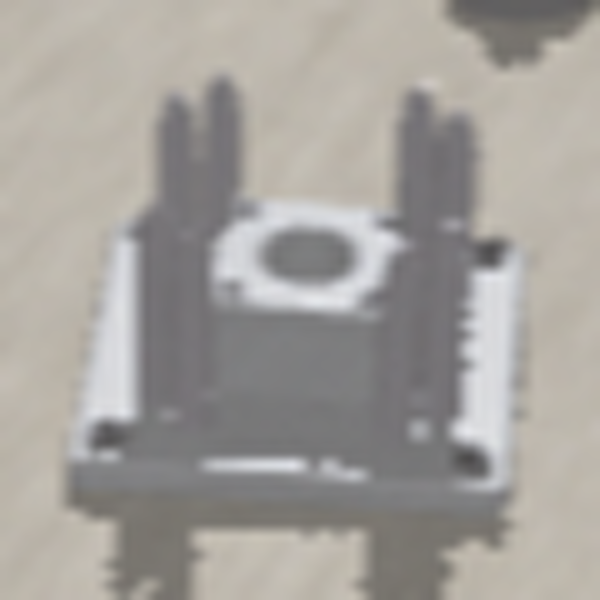

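```bash
python3 - <<'E'
from h import *
def sq(n,pts,u0,v0,k,z,name):
    W=np.array([ray(n,(x+.5)/k-.5+u0,(y+.5)/k-.5+v0,z)[:2] for x,y in pts])
    c=W.mean(0);print(name,c.round(4),'radii',np.linalg.norm(W-c,axis=1).round(4),
     'ang',[round(np.degrees(np.arctan2(*(W[(i+1)%4]-W[i])[::-1]))%90,1) for i in range(4)])
sq('side',[(207,103),(318,170),(203,262),(87,187)],197,259,10,.012,'spacer holes')
sq('side',[(132,232),(515,245),(507,488),(70,463)],269,188,10,.010,'plate corners')
print('bore',ray('side',(309+.5)/10-.5+269,(255+.5)/10-.5+188,.036))
sq('side',[(107,435),(490,252),(470,461),(107,435)],269,188,10,.010,'plate holes')
W=[ray('side',(x+.5)/10-.5+269,(y+.5)/10-.5+188,.010) for x,y in [(107,435),(490,252)]];print('plate from diag holes',np.mean(W,0))
W=[ray('side',(x+.5)/10-.5+269,(y+.5)/10-.5+188,.036) for x,y in [(230,288),(388,221),(250,212),(372,302)]];print('body holes',np.round(W,4)[:,:2],np.mean(W,0))
print('knob',ray('side',(618-400+.5)/10-.5+300,(132+.5)/10-.5+162,.036),'disc',ray('side',(612-400+.5)/10-.5+300,(212+.5)/10-.5+162,.010))
s=r.state()
from scipy.spatial.transform import Rotation as Ro
print(Ro.from_quat(s['ee_rot']).as_matrix().round(4))
E
```

```text
spacer holes [0.5944 0.1823] radii [0.0234 0.0233 0.0241 0.0238] ang [np.float64(74.6), np.float64(76.2), np.float64(74.0), np.float64(73.3)]
plate corners [ 0.5092 -0.0623] radii [0.0664 0.0708 0.0696 0.0717] ang [np.float64(20.2), np.float64(18.2), np.float64(18.2), np.float64(14.8)]
bore [ 0.51058101 -0.06596585  0.036     ]
plate holes [ 0.5053 -0.0459] radii [0.048  0.0779 0.0478 0.048 ] ang [np.float64(61.9), np.float64(16.4), np.float64(16.8), np.float64(0.0)]
plate from diag holes [ 0.51138494 -0.06660142  0.01      ]
body holes [[ 0.5227 -0.0457]
 [ 0.4983 -0.0871]
 [ 0.5304 -0.0773]
 [ 0.4899 -0.0538]] [ 0.51032833 -0.06597173  0.036     ]
knob [ 0.52297987 -0.26140055  0.036     ] disc [ 0.52350874 -0.26206207  0.01      ]
[[ 2.413e-01 -9.704e-01 -3.000e-04]
 [-9.704e-01 -2.413e-01  1.100e-03]
 [-1.200e-03  0.000e+00 -1.000e+00]]
```

The two views differ by a steady ~2 mm, so I average them: spacer (0.5934, 0.1836), nest (0.5097, -0.0646), cover (0.522, -0.260). First move is towards the spacer.

Emit:
jog_arm:
  rows:
    - [-4.4, -4.1, 0, 0]
    - [-4.4, -4.1, 0, 0]
    - [-4.4, -4.1, 0, 0]
    - [-4.4, -4.1, 0, 0]
    - [-4.4, -4.1, 0, 0]
  claw: -1

```text
clock: 0.72
ee_pos: [0.2973, -0.3416, 0.4046]
ee_rot: [0.788, -0.616, -0.0, 0.0]
wrist_force: [1.0, 0.3, -0.0]
finger_gap: 0.087
```

Emit:
jog_arm:
  rows:
    - [-4.4, -4.1, 0, 0]
    - [-4.4, -4.1, 0, 0]
    - [-4.4, -4.1, 0, 0]
    - [-4.4, -4.1, 0, 0]
    - [-4.4, -4.1, 0, 0]

```text
clock: 1.35
ee_pos: [0.4429, -0.0787, 0.4048]
ee_rot: [0.788, -0.616, 0.0, 0.0]
wrist_force: [1.5, -0.3, 0.6]
finger_gap: 0.0872
```

Emit:
jog_arm:
  rows:
    - [-4.0, -4.0, 0, 0]
    - [-4.0, -4.0, 0, 0]
    - [-4.0, -4.0, 0, 0]
    - [0, 0, 0, 9.7]
    - [0, 0, 0, 9.7]

```text
clock: 1.98
ee_pos: [0.5301, 0.0656, 0.404]
ee_rot: [-0.671, 0.741, 0.001, -0.0]
wrist_force: [-0.4, -0.7, -1.1]
finger_gap: 0.087
```

```bash
cat >> h.py <<'E'
from scipy.spatial.transform import Rotation as Ro
def go(x,y,z,yaw=None):
    s=r.state();M=Ro.from_quat(s['ee_rot']).as_matrix()
    cur=np.degrees(np.arctan2(M[1,0],M[0,0]))
    print('t',round(s['clock'],2),'pos',s['ee_pos'].round(4),'yaw',cur.round(2),'tilt',M[:2,2].round(4),'F',s['wrist_force'].round(1),'gap',round(s['finger_gap'],4))
    print('tool cm',(M.T@(np.array([x,y,z])-s['ee_pos'])*100).round(2), 'turn', None if yaw is None else round(cur-yaw,2))
E
python3 -c "
from h import *
go(.5934,.1836,.28,-105)"
```

```text
t 1.98 pos [0.5301 0.0656 0.404 ] yaw -95.65 tilt [-0.0014  0.0006] F [-0.4 -0.7 -1.1] gap 0.087
tool cm [-12.36  -5.15  12.4 ] turn 9.35
```

Emit:
jog_arm:
  rows:
    - [0, 0, 0, 9.4]
    - [-4.1, -2.4, 3.5, 0]
    - [-4.1, -2.4, 3.5, 0]
    - [-2.9, -2.0, 3.5, 0]
    - [0, 0, 0, 0]

```text
clock: 2.6
ee_pos: [0.6239, 0.1563, 0.2953]
ee_rot: [-0.611, 0.792, 0.002, -0.003]
wrist_force: [-0.4, -0.2, 0.8]
finger_gap: 0.0868
```

```bash
python3 - <<'E'
from h import *
go(.5934,.1836,.19,-105)
for n in('top','side'):
    im,d=viewer.read_camera(n);cv2.imwrite(f'pics/{n}2.png',im)
    u,v=map(int,proj(n,(.5934,.1836,.06)));u0=min(max(u-60,0),440);v0=max(v-60,0)
    cv2.imwrite(f'pics/{n}2z.png',cv2.resize(im[v0:v0+120,u0:u0+120],None,fx=5,fy=5,interpolation=cv2.INTER_CUBIC));print(n,u0,v0)
a=cv2.imread('pics/top2z.png');b=cv2.imread('pics/side2z.png')
cv2.imwrite('pics/b2.png',cv2.resize(np.hstack([a,b]),(800,400)))
E
```

```text
t 2.6 pos [0.6239 0.1563 0.2953] yaw -104.69 tilt [-0.0068  0.0005] F [-0.4 -0.2  0.8] gap 0.0868
tool cm [-1.88  3.57 10.55] turn 0.31
top 104 120
side 155 199
```

View pics/b2.png

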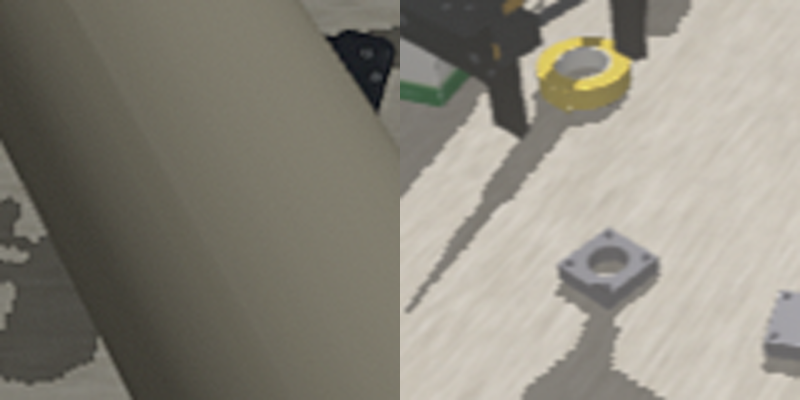

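The side view shows the spacer free at (608,268) of the crop and the fingers above it. The arm blocks the top view. I'll correct sideways, then go down.

Emit:
jog_arm:
  rows:
    - [-1.9, 3.6, 1.5, 0.3]
    - [0, 0, 3.0, 0]
    - [0, 0, 2.0, 0]
    - [0, 0, 0, 0]
    - [0, 0, 0, 0]

```text
clock: 3.32
ee_pos: [0.5949, 0.1819, 0.236]
ee_rot: [-0.607, 0.794, -0.0, 0.001]
wrist_force: [-0.1, 0.3, -0.1]
finger_gap: 0.0872
```

```bash
python3 - <<'E'
from h import *
go(.5934,.1836,.185,-105)
n='side'
im,d=viewer.read_camera(n);
u0,v0=160,200
cv2.imwrite('pics/s3.png',cv2.resize(im[v0:v0+120,u0:u0+120],None,fx=5,fy=5,interpolation=cv2.INTER_CUBIC))
E
```

```text
t 3.33 pos [0.5949 0.1819 0.236 ] yaw -105.19 tilt [0.0016 0.0002] F [-0.1  0.3 -0.1] gap 0.0872
tool cm [-0.12  0.19  5.1 ] turn -0.19
```

View pics/s3.png

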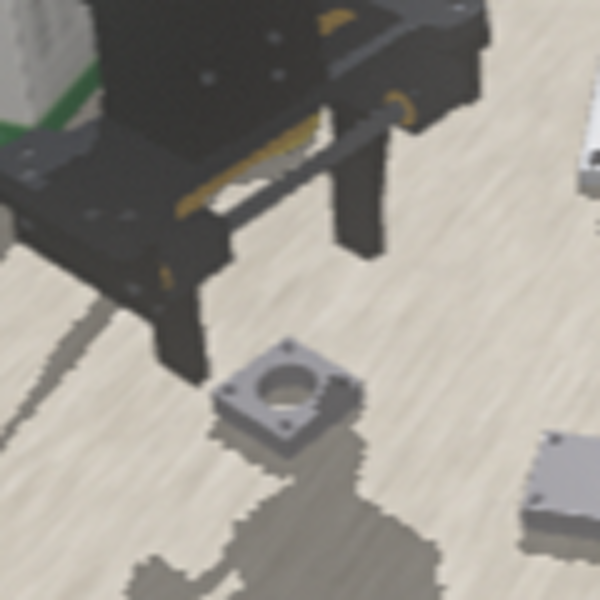

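The fingers straddle the spacer in the side view (crop (288,390)). Going down.

Emit:
jog_arm:
  rows:
    - [-0.1, 0.2, 2.0, -0.2]
    - [0, 0, 2.0, 0]
    - [0, 0, 0.7, 0]
    - [0, 0, 0, 0]
    - [0, 0, 0, 0]

```text
clock: 4.0
ee_pos: [0.5928, 0.184, 0.1882]
ee_rot: [-0.609, 0.793, -0.0, 0.0]
wrist_force: [0.7, 0.3, -0.4]
finger_gap: 0.087
```

```bash
python3 - <<'E'
from h import *
go(.5934,.1836,.185,-105)
n='side'
im,d=viewer.read_camera(n);
u0,v0=160,220
cv2.imwrite('pics/s4.png',cv2.resize(im[v0:v0+120,u0:u0+120],None,fx=5,fy=5,interpolation=cv2.INTER_CUBIC))
E
```

```text
t 4.0 pos [0.5928 0.184  0.1882] yaw -104.93 tilt [0.0007 0.0002] F [ 0.7  0.3 -0.4] gap 0.087
tool cm [ 0.02 -0.07  0.32] turn 0.07
```

View pics/s4.png

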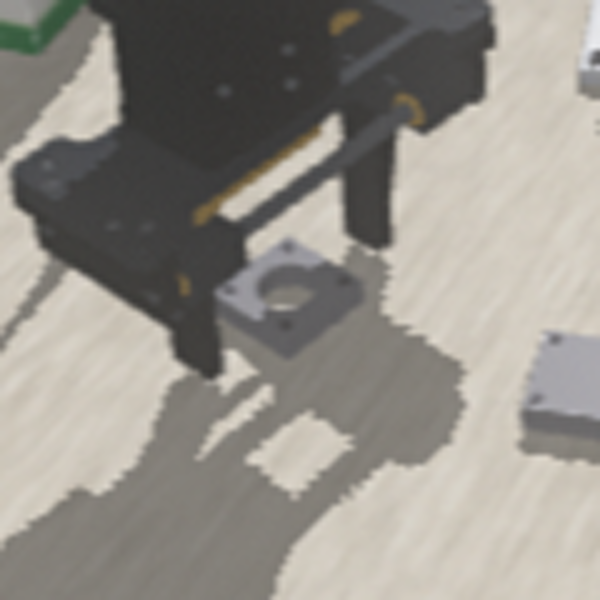

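Finger tips at (198,375) and (370,245) sit on either side of the spacer, and their midpoint is on its centre. Lower 3 mm and close.

Emit:
jog_arm:
  rows:
    - [0, 0, 0.3, 0]
    - [0, 0, 0, 0]
    - [0, 0, 0, 0]
    - [0, 0, 0, 0]
    - [0, 0, 0, 0]
  claw: 1
  squeeze: 20

```text
clock: 4.68
ee_pos: [0.5926, 0.1838, 0.1848]
ee_rot: [-0.609, 0.793, -0.0, 0.0]
wrist_force: [0.6, 0.0, 0.1]
finger_gap: 0.0447
```

Emit:
jog_arm:
  rows:
    - [0, 0, 0, 0]
    - [0, 0, 0, 0]
    - [0, 0, 0, 0]

```text
clock: 5.05
ee_pos: [0.5926, 0.1837, 0.1848]
ee_rot: [-0.609, 0.793, -0.0, 0.0]
wrist_force: [1.0, -0.3, 0.2]
finger_gap: 0.0438
```

Emit:
jog_arm:
  rows:
    - [0, 0, -1, 0]
    - [0, 0, -2, 0]
    - [0, 0, -4, 0]
    - [0, 0, -4, 0]
    - [0, 0, 0, 0]

```text
clock: 5.68
ee_pos: [0.5934, 0.1847, 0.2998]
ee_rot: [-0.609, 0.793, -0.001, 0.003]
wrist_force: [0.5, -0.1, -0.4]
finger_gap: 0.0442
```

```bash
python3 - <<'E'
from h import *
go(.5097,-.0646,.30,-73.4)
n='side'
im,d=viewer.read_camera(n);
u0,v0=150,160
cv2.imwrite('pics/s5.png',cv2.resize(im[v0:v0+120,u0:u0+120],None,fx=5,fy=5,interpolation=cv2.INTER_CUBIC))
E
```

```text
t 5.67 pos [0.5934 0.1847 0.2998] yaw -104.92 tilt [0.0069 0.0018] F [ 0.5 -0.1 -0.4] gap 0.0442
tool cm [26.24  1.67 -0.13] turn -31.52
```

View pics/s5.png

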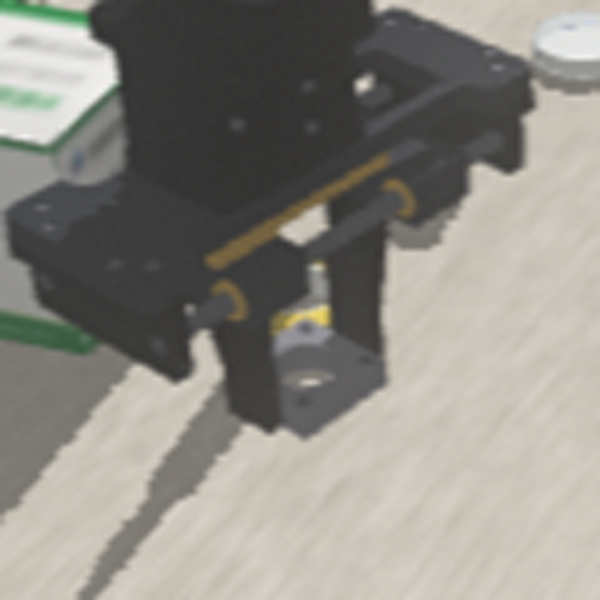

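The spacer hangs level between the fingers, with its window at crop (310,380). Now to the nest.

Emit:
jog_arm:
  rows:
    - [5.2, 0.3, 0, 0]
    - [5.2, 0.3, 0, 0]
    - [5.2, 0.3, 0, 0]
    - [5.2, 0.3, 0, 0]
    - [5.2, 0.3, 0, 0]

```text
clock: 6.35
ee_pos: [0.51, -0.0651, 0.2943]
ee_rot: [-0.609, 0.793, 0.0, -0.0]
wrist_force: [0.9, -0.4, -0.2]
finger_gap: 0.0434
```

Emit:
jog_arm:
  rows:
    - [0, 0, 0, -10.5]
    - [0, 0, 0, -10.5]
    - [0, 0, 0, -10.5]
    - [0, 0, 0, 0]
    - [0, 0, 0, 0]

```text
clock: 6.98
ee_pos: [0.5109, -0.0636, 0.2945]
ee_rot: [0.8, -0.6, -0.0, 0.0]
wrist_force: [-0.3, -0.7, -0.9]
finger_gap: 0.0439
```

```bash
python3 - <<'E'
from h import *
go(.5097,-.0646,.275,-73.4)
n='side'
im,d=viewer.read_camera(n);
u0,v0=230,110
cv2.imwrite('pics/s6.png',cv2.resize(im[v0:v0+150,u0:u0+150],None,fx=4,fy=4,interpolation=cv2.INTER_CUBIC))
E
```

```text
t 6.97 pos [ 0.5109 -0.0636  0.2945] yaw -73.67 tilt [-0.0006  0.0001] F [-0.3 -0.7 -0.9] gap 0.0439
tool cm [0.06 0.14 1.95] turn -0.27
```

View pics/s6.png

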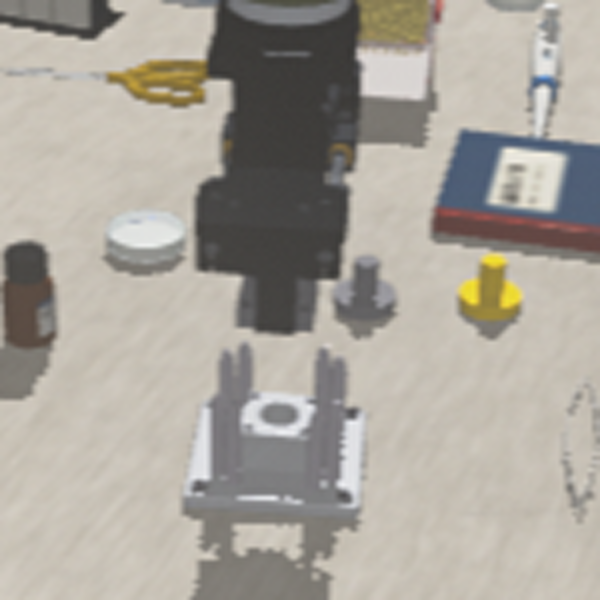

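```bash
python3 - <<'E'
from h import *
n='side'
im,d=viewer.read_camera(n);
u0,v0=280,165
z=cv2.resize(im[v0:v0+40,u0:u0+40],None,fx=15,fy=15,interpolation=cv2.INTER_CUBIC)
cv2.imwrite('pics/s7.png',np.clip(z*1.8,0,255).astype('uint8'))
s=r.state();M=Ro.from_quat(s['ee_rot']).as_matrix();b=s['ee_pos'][2]-.1848
for sx in(-22,22):
  for sy in(-22,22):
    for z in(0,.012):
      p=s['ee_pos']+M@[sx/1e3,sy/1e3,0];p[2]=b+z;u,v=proj(n,p);print(sx,sy,z,round((u-u0+.5)*15),round((v-v0+.5)*15))
E
```

```text
-22 -22 0 144 406
-22 -22 0.012 145 338
-22 22 0 436 425
-22 22 0.012 439 357
22 -22 0 175 258
22 -22 0.012 176 191
22 22 0 456 276
22 22 0.012 459 209
```

View pics/s7.png

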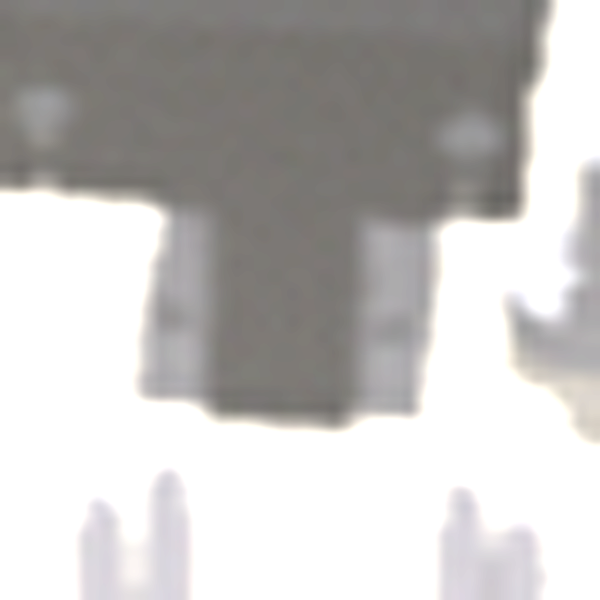

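In the side view the spacer's lower near corners are at (139,395) and (418,412). They sit about (+2.6, -2.7) mm from where I predicted, which matches the side camera's bias, so the top view agrees best with the robot. New nest target is (0.5083, -0.0635).

Emit:
jog_arm:
  rows:
    - [-0.1, 0.25, 1.0, 0]
    - [0, 0, 2.0, 0]
    - [0, 0, 1.8, 0]
    - [0, 0, 0, 0]
    - [0, 0, 0, 0]

```text
clock: 7.7
ee_pos: [0.5086, -0.0632, 0.2468]
ee_rot: [0.802, -0.598, -0.0, -0.0]
wrist_force: [0.8, 0.2, -0.7]
finger_gap: 0.0437
```

```bash
python3 - <<'E'
from h import *
go(.5083,-.0635,.2208,-73.6)
for n in('side','top'):
    im,d=viewer.read_camera(n)
    u,v=map(int,proj(n,(.51,-.064,.04)));u0=u-30;v0=v-30
    cv2.imwrite(f'pics/{n}8.png',np.clip(1.5*cv2.resize(im[v0:v0+60,u0:u0+60],(400,400),interpolation=cv2.INTER_CUBIC),0,255).astype('uint8'))
cv2.imwrite('pics/b8.png',np.hstack([cv2.imread('pics/side8.png'),cv2.imread('pics/top8.png')]))
E
```

```text
t 7.7 pos [ 0.5086 -0.0632  0.2468] yaw -73.42 tilt [0.     0.0002] F [ 0.8  0.2 -0.7] gap 0.0437
tool cm [0.02 0.04 2.6 ] turn 0.18
```

View pics/b8.png

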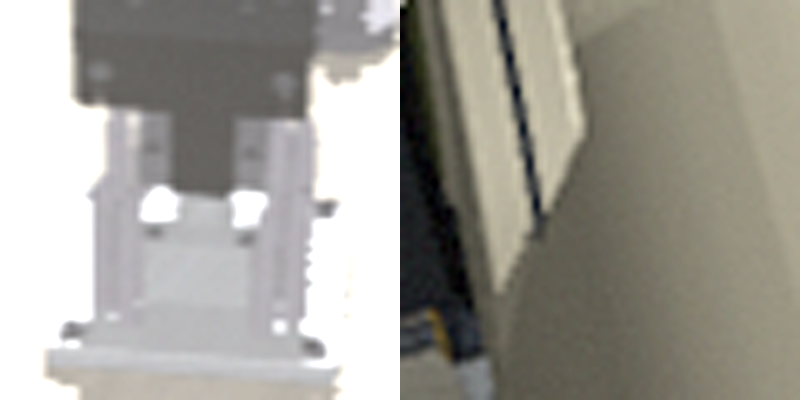

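Side view: the spacer's near holes at (153,148) and (250,153) sit over the body's at (153,232) and (246,239), so they line up within 1 mm. The top view is blocked by the arm. Lowering.

Emit:
jog_arm:
  rows:
    - [0, 0, 1.0, 0]
    - [0, 0, 0.8, 0]
    - [0, 0, 0.3, 0]
    - [0, 0, 0, 0]
    - [0, 0, 0, 0]

```text
clock: 8.43
ee_pos: [0.5085, -0.0633, 0.2259]
ee_rot: [0.802, -0.598, 0.0, -0.0]
wrist_force: [-0.2, -0.3, 0.2]
finger_gap: 0.0436
```

Emit:
jog_arm:
  rows:
    - [0, 0, 0.15, 0]
    - [0, 0, 0.1, 0]
    - [0, 0, 0.1, 0]
    - [0, 0, 0, 0]
    - [0, 0, 0, 0]

```text
clock: 9.05
ee_pos: [0.5084, -0.0633, 0.2223]
ee_rot: [0.802, -0.598, 0.0, 0.0]
wrist_force: [0.3, 0.4, -1.5]
finger_gap: 0.0437
```

```bash
cat > look.py <<'E'
import sys
from h import *
go(.5083,-.0635,.2208,-73.6)
n='side'
im,d=viewer.read_camera(n)
u,v=map(int,proj(n,(.51,-.064,.04)));u0=u-30;v0=v-30
cv2.imwrite(sys.argv[1],np.clip(1.5*cv2.resize(im[v0:v0+60,u0:u0+60],(600,600),interpolation=cv2.INTER_CUBIC),0,255).astype('uint8'))
E
python3 look.py pics/s9.png
```

```text
t 9.05 pos [ 0.5084 -0.0633  0.2223] yaw -73.43 tilt [ 0.0001 -0.0001] F [ 0.3  0.4 -1.5] gap 0.0437
tool cm [0.01 0.02 0.15] turn 0.17
```

View pics/s9.png

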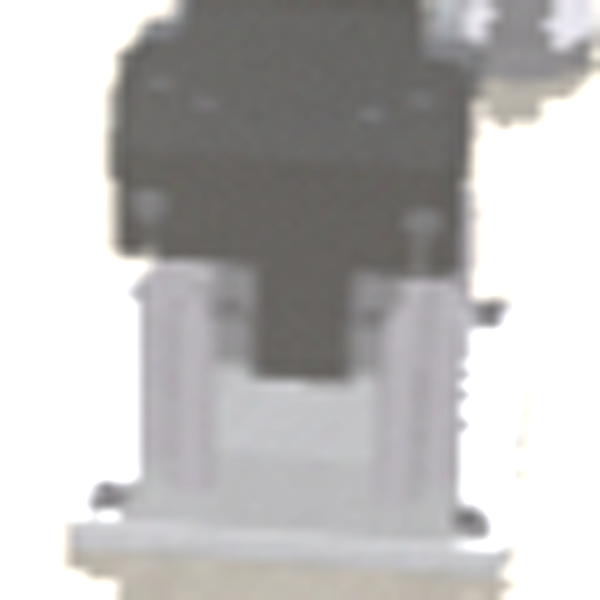

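In the side view the spacer and body edges line up at x≈217. I'll go the last bit down until the force shows contact.

Emit:
jog_arm:
  rows:
    - [0, 0, 0.08, 0]
    - [0, 0, 0, 0]
    - [0, 0, 0, 0]

```text
clock: 9.48
ee_pos: [0.5084, -0.0633, 0.2214]
ee_rot: [0.802, -0.598, 0.0, 0.0]
wrist_force: [0.1, -0.4, -0.3]
finger_gap: 0.044
```

Emit:
jog_arm:
  rows:
    - [0, 0, 0.08, 0]
    - [0, 0, 0, 0]
    - [0, 0, 0, 0]

```text
clock: 9.85
ee_pos: [0.5085, -0.0633, 0.2207]
ee_rot: [0.802, -0.598, 0.0, -0.0]
wrist_force: [-0.2, 0.3, 1.1]
finger_gap: 0.0434
```

Emit:
jog_arm:
  rows:
    - [0, 0, 0.06, 0]
    - [0, 0, 0, 0]
    - [0, 0, 0, 0]

```text
clock: 10.22
ee_pos: [0.5085, -0.0632, 0.2207]
ee_rot: [0.802, -0.598, 0.0, 0.0]
wrist_force: [-3.7, -0.3, 9.6]
finger_gap: 0.0436
```

Contact at TCP z 0.2207, as predicted (0.2208). Release and retreat.

Emit:
jog_arm:
  rows:
    - [0, 0, -0.05, 0]
    - [0, 0, 0, 0]
    - [0, 0, 0, 0]
    - [0, 0, 0, 0]
    - [0, 0, 0, 0]
  claw: -0.4

```text
clock: 10.85
ee_pos: [0.5084, -0.0633, 0.2205]
ee_rot: [0.802, -0.598, 0.0, 0.0]
wrist_force: [-0.3, 0.3, -0.5]
finger_gap: 0.0608
```

Emit:
jog_arm:
  rows:
    - [0, 0, -1, 0]
    - [0, 0, -2, 0]
    - [0, 0, -4, 0]
    - [0, 0, -3, 0]
    - [0, 0, 0, 0]

```text
clock: 11.48
ee_pos: [0.5093, -0.063, 0.3242]
ee_rot: [0.802, -0.598, 0.003, -0.001]
wrist_force: [-0.2, -0.6, -0.8]
finger_gap: 0.0611
```

```bash
python3 look.py pics/s10.png; python3 -c "
from h import *
go(.5208,-.2589,.32)"
```

```text
t 11.47 pos [ 0.5093 -0.063   0.3242] yaw -73.42 tilt [ 0.0054 -0.0017] F [-0.2 -0.6 -0.8] gap 0.0611
tool cm [-1.000e-02  1.500e-01  1.034e+01] turn 0.18
t 11.53 pos [ 0.5087 -0.0632  0.3225] yaw -73.43 tilt [ 0.003  -0.0013] F [-0.1  0.9 -0.6] gap 0.0606
tool cm [19.1   4.43  0.28] turn None
```

View pics/s10.png

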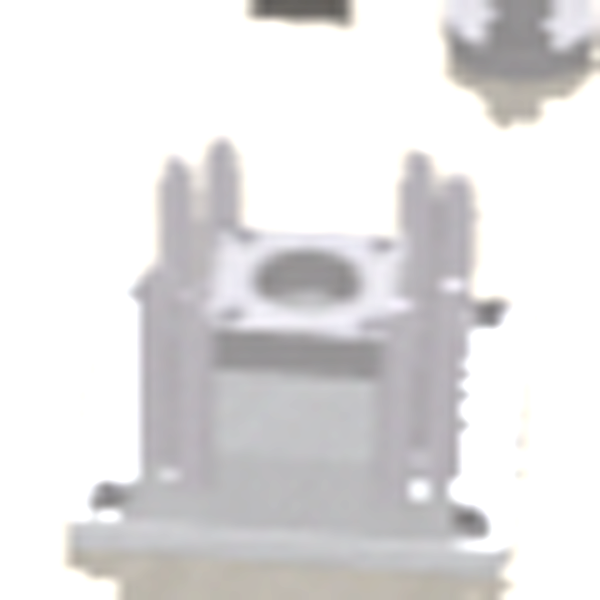

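The spacer is seated flat on the body with its window at (307,278), and it clears the pins evenly. On to the cover.

Emit:
jog_arm:
  rows:
    - [4.8, 1.1, 0, 0]
    - [4.8, 1.1, 0, 0]
    - [4.8, 1.1, 0, 0]
    - [4.7, 1.1, 0, 0]
    - [0, 0, 0, 0]

```text
clock: 12.15
ee_pos: [0.5195, -0.2633, 0.3195]
ee_rot: [0.8, -0.6, -0.001, 0.001]
wrist_force: [-0.2, 0.4, -0.9]
finger_gap: 0.061
```

```bash
python3 - <<'E'
from h import *
go(.5208,-.2589,.23)
out=[]
for n in('side','top'):
    im,d=viewer.read_camera(n);cv2.imwrite(f'pics/{n}11.png',im)
    X=(.521,-.26,.06) if n=='side' else (.51,-.064,.04)
    u,v=map(int,proj(n,X));w=40;print(n,u-w,v-w)
    out.append(np.clip(1.5*cv2.resize(im[v-w:v+w,u-w:u+w],(400,400),interpolation=cv2.INTER_CUBIC),0,255).astype('uint8'))
cv2.imwrite('pics/b11.png',np.hstack(out))
E
```

```text
t 12.15 pos [ 0.5195 -0.2633  0.3195] yaw -73.79 tilt [-0.0017 -0.0001] F [-0.2  0.4 -0.9] gap 0.061
tool cm [-0.38 -0.26  8.95] turn None
side 282 127
top 254 184
```

View pics/b11.png

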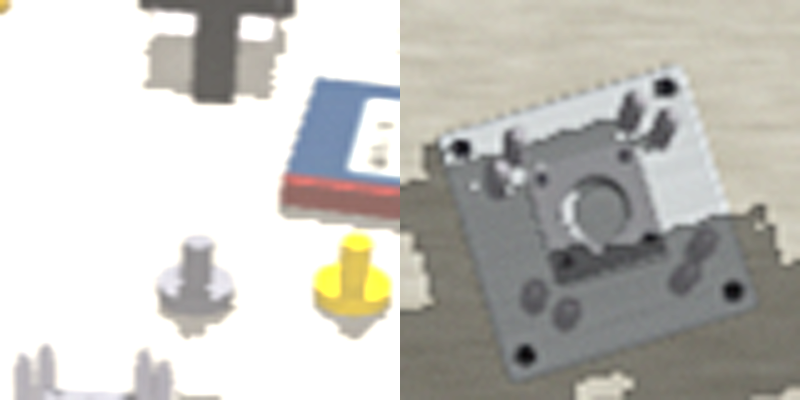

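The top view shows the spacer on the body with its holes at (543,179), (625,155), (652,238) and (567,260). I'll measure them and then lower onto the knob.

```bash
python3 - <<'E'
from h import *
W=np.array([ray('top',(x-400+.5)/5-.5+254,(y+.5)/5-.5+184,.048)[:2] for x,y in[(543,179),(625,155),(652,238),(567,260)]]);print(W.mean(0).round(4),[np.degrees(np.arctan2(*(W[(i+1)%4]-W[i])[::-1]))%90 for i in range(4)])
W=np.array([ray('top',(x-400+.5)/5-.5+254,(y+.5)/5-.5+184,.010)[:2] for x,y in[(460,148),(665,87),(733,291),(525,355)]]);print('plate',W.mean(0).round(4))
E
```

```text
[ 0.5081 -0.0612] [np.float64(16.24783127952236), np.float64(17.114713387967583), np.float64(14.307059535660215), np.float64(15.938853158997574)]
plate [ 0.5087 -0.0625]
```

Emit:
jog_arm:
  rows:
    - [-0.4, -0.25, 2.0, 0]
    - [0, 0, 3.0, 0]
    - [0, 0, 2.0, 0]
    - [0, 0, 0, 0]
    - [0, 0, 0, 0]

```text
clock: 12.88
ee_pos: [0.5224, -0.2541, 0.2513]
ee_rot: [0.802, -0.598, 0.0, -0.0]
wrist_force: [0.3, 0.9, 0.4]
finger_gap: 0.061
```

```bash
python3 - <<'E'
from h import *
go(.5208,-.2589,.198)
n='side'
im,d=viewer.read_camera(n)
u,v=map(int,proj(n,(.521,-.26,.03)));w=30;print(u-w,v-w)
cv2.imwrite('pics/s12.png',np.clip(1.5*cv2.resize(im[v-w:v+w,u-w:u+w],(600,600),interpolation=cv2.INTER_CUBIC),0,255).astype('uint8'))
E
```

```text
t 12.88 pos [ 0.5224 -0.2541  0.2513] yaw -73.4 tilt [ 0.0009 -0.0003] F [0.3 0.9 0.4] gap 0.061
tool cm [0.41 0.29 5.33] turn None
291 147
```

View pics/s12.png

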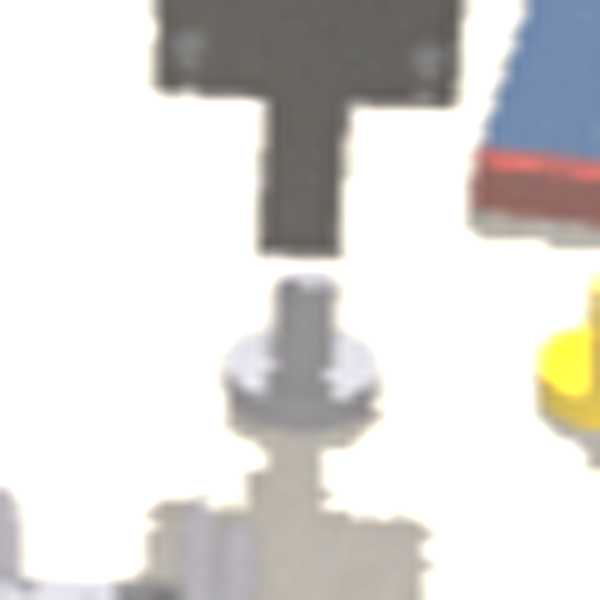

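The finger is at x≈301 and the knob at x≈307, so the tool needs a small shift in +y. I'll correct and go down around the knob.

Emit:
jog_arm:
  rows:
    - [0.4, 0.2, 0, 0]
    - [0, 0, 0, 0]
    - [0, 0, 0, 0]

```text
clock: 13.3
ee_pos: [0.5212, -0.2589, 0.2508]
ee_rot: [0.801, -0.598, 0.0, 0.0]
wrist_force: [-0.4, -0.1, -1.0]
finger_gap: 0.061
```

Emit:
jog_arm:
  rows:
    - [0, 0, 1.5, 0]
    - [0, 0, 1.5, 0]
    - [0, 0, 1.0, 0]
    - [0, 0, 0, 0]
    - [0, 0, 0, 0]

```text
clock: 13.92
ee_pos: [0.5214, -0.2588, 0.2108]
ee_rot: [0.802, -0.598, 0.0, -0.0]
wrist_force: [0.2, 0.1, -0.1]
finger_gap: 0.0606
```

```bash
python3 - <<'E'
from h import *
go(.5208,-.2589,.198)
n='side'
im,d=viewer.read_camera(n)
u,v=map(int,proj(n,(.521,-.26,.03)));w=30;print(u-w,v-w)
cv2.imwrite('pics/s13.png',np.clip(1.5*cv2.resize(im[v-w:v+w,u-w:u+w],(600,600),interpolation=cv2.INTER_CUBIC),0,255).astype('uint8'))
E
```

```text
t 13.93 pos [ 0.5214 -0.2588  0.2108] yaw -73.43 tilt [ 0.0004 -0.0001] F [ 0.2  0.1 -0.1] gap 0.0606
tool cm [-0.    0.06  1.28] turn None
291 147
```

View pics/s13.png

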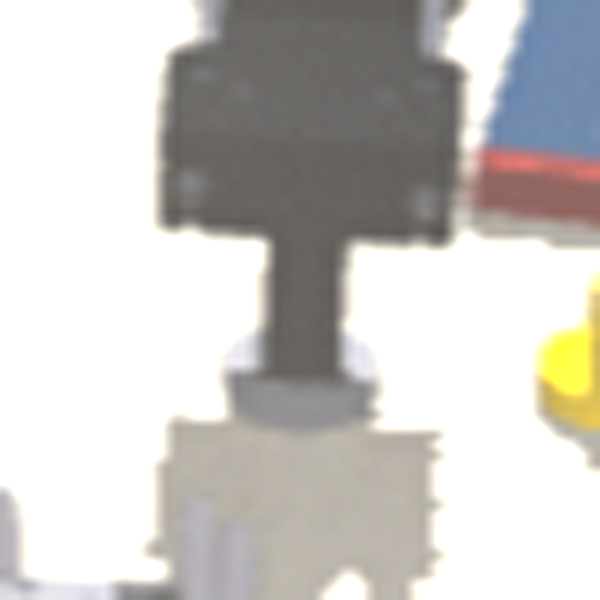

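The finger centre (x≈304) lines up with the disc (x≈303). Lower 12 mm and close.

Emit:
jog_arm:
  rows:
    - [0, 0, 0.8, 0]
    - [0, 0, 0.4, 0]
    - [0, 0, 0, 0]
    - [0, 0, 0, 0]

```text
clock: 14.48
ee_pos: [0.5212, -0.2588, 0.1986]
ee_rot: [0.802, -0.598, 0.0, -0.0]
wrist_force: [-0.6, -0.0, -0.8]
finger_gap: 0.0605
```

Emit:
jog_arm:
  rows:
    - [0, 0, 0, 0]
    - [0, 0, 0, 0]
    - [0, 0, 0, 0]
    - [0, 0, 0, 0]
    - [0, 0, 0, 0]
  claw: 1
  squeeze: 20

```text
clock: 15.1
ee_pos: [0.5212, -0.2589, 0.1986]
ee_rot: [0.802, -0.598, 0.0, 0.0]
wrist_force: [-0.5, -0.9, 0.4]
finger_gap: 0.019
```

Emit:
jog_arm:
  rows:
    - [0, 0, 0, 0]
    - [0, 0, 0, 0]

```text
clock: 15.35
ee_pos: [0.5212, -0.2588, 0.1986]
ee_rot: [0.802, -0.598, 0.0, 0.0]
wrist_force: [-0.3, -0.8, -0.2]
finger_gap: 0.0171
```

Emit:
jog_arm:
  rows:
    - [0, 0, -1, 0]
    - [0, 0, -3, 0]
    - [0, 0, -4, 0]
    - [0, 0, -4, 0]
    - [0, 0, 0, 0]

```text
clock: 15.98
ee_pos: [0.5221, -0.2586, 0.3225]
ee_rot: [0.802, -0.598, 0.003, -0.0]
wrist_force: [1.0, 0.4, -1.6]
finger_gap: 0.0173
```

Emit:
jog_arm:
  rows:
    - [0, 0, 0, 0]
    - [0, 0, 0, 0]

```text
clock: 16.23
ee_pos: [0.5208, -0.2587, 0.3174]
ee_rot: [0.802, -0.598, -0.001, 0.0]
wrist_force: [0.3, 0.3, -2.0]
finger_gap: 0.0171
```

```bash
python3 - <<'E'
from h import *
go(.5084,-.0633,.31,-73.4)
n='side'
im,d=viewer.read_camera(n)
u,v=map(int,proj(n,(.521,-.26,.13)));w=30;print(u-w,v-w)
cv2.imwrite('pics/s14.png',np.clip(1.5*cv2.resize(im[v-w:v+w,u-w:u+w],(600,600),interpolation=cv2.INTER_CUBIC),0,255).astype('uint8'))
E
```

```text
t 16.23 pos [ 0.5208 -0.2587  0.3174] yaw -73.42 tilt [-0.0017  0.0009] F [ 0.3  0.3 -2. ] gap 0.0171
tool cm [-19.08  -4.39   0.76] turn -0.02
293 113
```

View pics/s14.png

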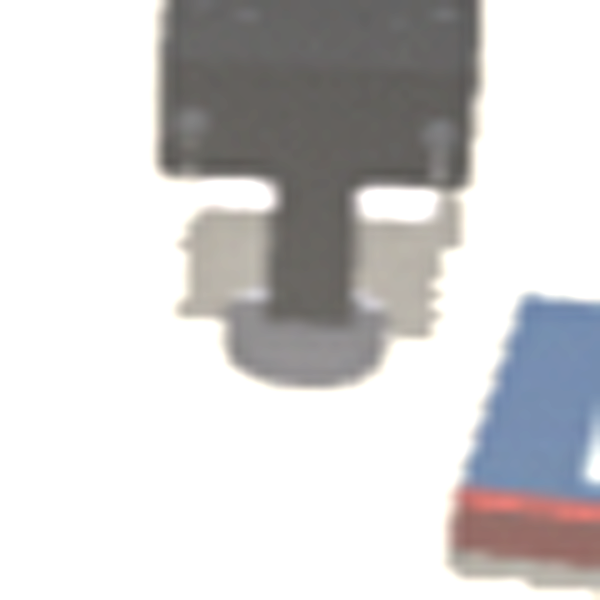

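The cover hangs level, with the disc centre at x≈307 and the finger at x≈310. That's under 1 mm off. To the nest.

Emit:
jog_arm:
  rows:
    - [-4.8, -1.1, 0, 0]
    - [-4.8, -1.1, 0, 0]
    - [-4.8, -1.1, 0, 0]
    - [-4.7, -1.05, 0, 0]
    - [0, 0, 0, 0]

```text
clock: 16.9
ee_pos: [0.5081, -0.0591, 0.3184]
ee_rot: [0.804, -0.595, -0.0, -0.0]
wrist_force: [0.7, -0.9, -1.1]
finger_gap: 0.0174
```

Emit:
jog_arm:
  rows:
    - [0, 0, 0, 0]
    - [0, 0, 0, 0]

```text
clock: 17.15
ee_pos: [0.5084, -0.0646, 0.3182]
ee_rot: [0.801, -0.599, -0.0, 0.0]
wrist_force: [0.5, -0.5, -0.4]
finger_gap: 0.0169
```

```bash
sed -i 's/^go.*/go(.5084,-.0633,.2466,-73.4)/; s/u0=u-30;v0=v-30/u0=u-30;v0=v-40/' look.py; python3 look.py pics/s15.png
```

```text
t 17.15 pos [ 0.5084 -0.0646  0.3182] yaw -73.54 tilt [-0.0006 -0.    ] F [ 0.5 -0.5 -0.4] gap 0.0169
tool cm [-0.12 -0.04  7.16] turn -0.14
```

View pics/s15.png

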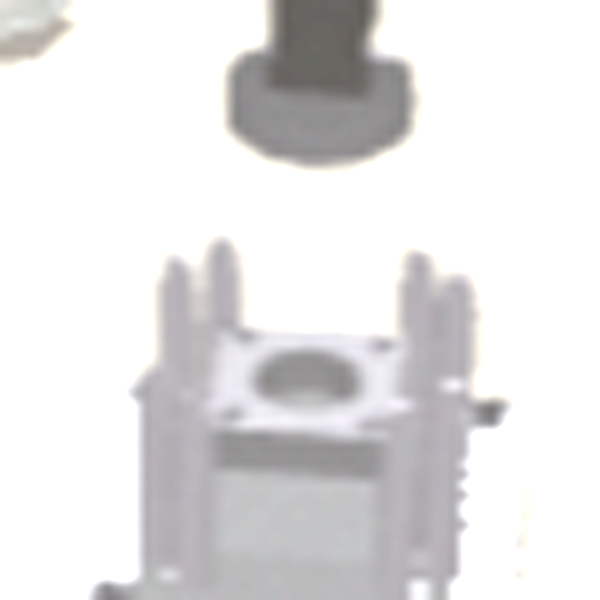

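```bash
python3 -c "
from h import *
u,v=map(int,proj('side',(.51,-.064,.04)));u0=u-30;v0=v-40
print([round(t,1) for t in ray('side',(320+.5)/10-.5+u0,0,.1)],'')
b=np.array([.5084,-.0633])+[.0026,-.0027]; c=np.array([.5084,-.0646])+[.0026,-.0027]
for X in ([*b,.048],[*c,.048+.0716],[*c,.058+.0716]):
  p=proj('side',X);print((p[0]-u0+.5)*10,(p[1]-v0+.5)*10)
"
```

```text
[np.float64(1.5), np.float64(-2.5), np.float64(0.1)] 
309.1763439931128 373.596425252492
319.0782997043027 112.11200427118627
320.23264559642826 74.32033377672525
```

The projection predicts the disc at x=319–320 and I see 320; for the window it predicts 309 and I see 307. Lateral fit is good, so I'm lowering.

Emit:
jog_arm:
  rows:
    - [-0.1, -0.05, 1.5, 0]
    - [0, 0, 2.0, 0]
    - [0, 0, 1.3, 0]
    - [0, 0, 0, 0]
    - [0, 0, 0, 0]

```text
clock: 17.82
ee_pos: [0.5088, -0.0622, 0.2709]
ee_rot: [0.802, -0.598, 0.0, -0.0]
wrist_force: [0.8, 0.5, -0.7]
finger_gap: 0.0169
```

```bash
python3 look.py pics/s16.png
```

```text
t 17.82 pos [ 0.5088 -0.0622  0.2709] yaw -73.43 tilt [0.0006 0.    ] F [ 0.8  0.5 -0.7] gap 0.0169
tool cm [0.1  0.08 2.43] turn -0.03
```

View pics/s16.png

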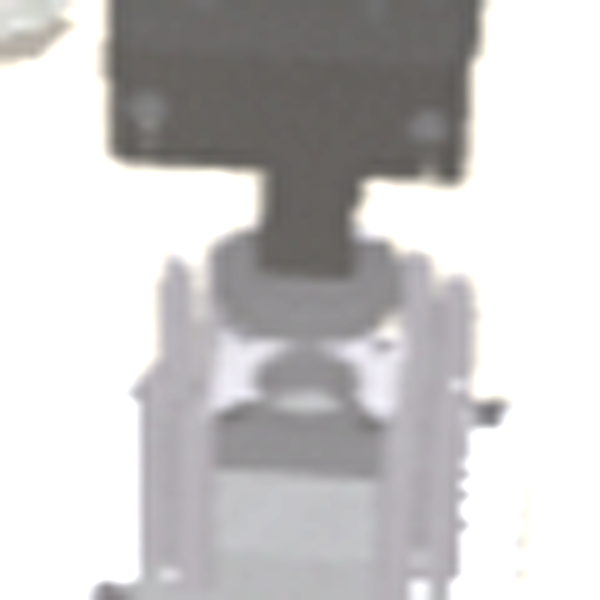

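The disc (centre x≈308) is above the window (x≈307) and clear of the pins. Lower on.

Emit:
jog_arm:
  rows:
    - [0.1, 0.05, 0.5, 0]
    - [0, 0, 0.8, 0]
    - [0, 0, 0.6, 0]
    - [0, 0, 0, 0]
    - [0, 0, 0, 0]

```text
clock: 18.5
ee_pos: [0.5085, -0.0632, 0.2516]
ee_rot: [0.802, -0.598, 0.0, -0.0]
wrist_force: [0.3, -0.2, -0.9]
finger_gap: 0.0175
```

Emit:
jog_arm:
  rows:
    - [0, 0, 0.2, 0]
    - [0, 0, 0.1, 0]
    - [0, 0, 0.1, 0]
    - [0, 0, 0, 0]
    - [0, 0, 0, 0]

```text
clock: 19.12
ee_pos: [0.5084, -0.0633, 0.2476]
ee_rot: [0.802, -0.598, 0.0, 0.0]
wrist_force: [-0.3, 0.0, -0.1]
finger_gap: 0.017
```

Emit:
jog_arm:
  rows:
    - [0, 0, 0.07, 0]
    - [0, 0, 0, 0]
    - [0, 0, 0, 0]

```text
clock: 19.5
ee_pos: [0.5084, -0.0633, 0.2468]
ee_rot: [0.802, -0.598, 0.0, 0.0]
wrist_force: [1.0, -0.7, -0.9]
finger_gap: 0.0173
```

Emit:
jog_arm:
  rows:
    - [0, 0, 0.05, 0]
    - [0, 0, 0, 0]
    - [0, 0, 0, 0]

```text
clock: 19.88
ee_pos: [0.5085, -0.0633, 0.2465]
ee_rot: [0.802, -0.598, 0.0, 0.0]
wrist_force: [-1.6, 0.5, 2.9]
finger_gap: 0.0174
```

```bash
python3 look.py pics/s17.png
```

```text
t 19.88 pos [ 0.5085 -0.0633  0.2465] yaw -73.43 tilt [ 0.0002 -0.0002] F [-1.6  0.5  2.9] gap 0.0174
tool cm [-0.    0.01 -0.01] turn -0.03
```

View pics/s17.png

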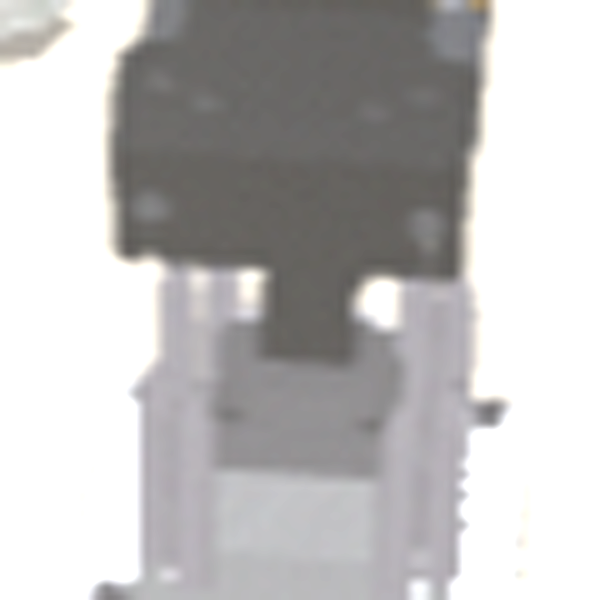

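Contact at TCP z 0.2465 (predicted 0.2466), and the cover sits on the spacer in the picture. Release to about 45 mm and go straight up.

Emit:
jog_arm:
  rows:
    - [0, 0, 0, 0]
    - [0, 0, 0, 0]
    - [0, 0, 0, 0]
    - [0, 0, 0, 0]
    - [0, 0, 0, 0]
  claw: -0.05

```text
clock: 20.55
ee_pos: [0.5084, -0.0633, 0.2463]
ee_rot: [0.802, -0.598, 0.0, -0.0]
wrist_force: [0.4, 0.8, 0.6]
finger_gap: 0.0452
```

Emit:
jog_arm:
  rows:
    - [0, 0, -0.5, 0]
    - [0, 0, -2, 0]
    - [0, 0, -4, 0]
    - [0, 0, -4, 0]
    - [0, 0, 0, 0]

```text
clock: 21.18
ee_pos: [0.5094, -0.0628, 0.3557]
ee_rot: [0.802, -0.598, 0.003, -0.001]
wrist_force: [0.1, -0.1, -1.2]
finger_gap: 0.0457
```

Emit:
jog_arm:
  rows:
    - [5, 0, -1, 0]
    - [5, 0, 0, 0]
    - [5, 0, 0, 0]
    - [5, 0, 0, 0]
    - [0, 0, 0, 0]

```text
clock: 21.8
ee_pos: [0.5649, -0.2596, 0.3605]
ee_rot: [0.8, -0.6, -0.0, 0.0]
wrist_force: [-0.1, 0.3, -0.6]
finger_gap: 0.0457
```

```bash
python3 - <<'E'
from h import *
go(.5084,-.0633,.2466)
out=[]
for n in('side','top'):
    im,d=viewer.read_camera(n);cv2.imwrite(f'pics/{n}18.png',im)
    u,v=map(int,proj(n,(.51,-.064,.05)));w=35
    out.append(np.clip(1.5*cv2.resize(im[v-w:v+w,u-w:u+w],(400,400),interpolation=cv2.INTER_CUBIC),0,255).astype('uint8'))
cv2.imwrite('pics/b18.png',np.hstack(out))
E
```

```text
t 21.8 pos [ 0.5649 -0.2596  0.3605] yaw -73.77 tilt [-0.0011 -0.0001] F [-0.1  0.3 -0.6] gap 0.0457
tool cm [-20.42  -0.07  11.39] turn None
```

View pics/b18.png

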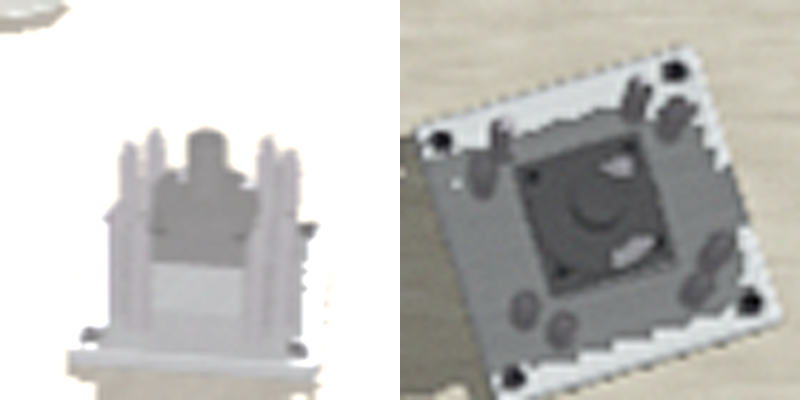

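Both views show the finished stack. In the top view the cover disc is concentric on the spacer (600,210), which sits square between the pins. In the side view everything is upright and level. Handing in.

```bash
python3 -c "
from h import *
print(order.hand_in(), r.state()['clock'])"
```

```text
the job is handed in; nothing more can be done
the job is handed in; nothing more can be done
```

The test cell is assembled and handed in: the windowed spacer lies flat on the body, square between the pins, and the grey knobbed cover sits flat on the spacer. I lowered both parts until they made contact, released them, and moved the gripper clear. At the last check before hand-in the clock read about 22 s.

- **Seating heights:** the spacer touched down with the TCP at z 0.2207 (0.2208 expected), and the cover at 0.2465 (0.2466 expected). Contact forces were about 10 N and 3 N.
- **Final pictures:** both cameras show the stack upright and level, with the cover centred on the spacer. I did not move the solid plate or the yellow look-alike.
- **Disagreements:** the side camera read about 2–3 mm off from both the top camera and the robot, so I positioned by the top camera. After the spacer was placed, the top view put its centre about 2 mm from the robot's release position in y. The side view agreed to within about 0.5 mm, and I did not resolve that difference.

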